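# Clamp a housing in its nest and hold a coating gauge on the marked ring

## Task

First swing the hinged clamp strap of the sloping test nest over the housing and press it down until its end snaps under the spring catch. Then take the pen-shaped coating gauge out of its stand and hold it square to the housing's sloping top face with its sprung tip in the middle of the drawn ring, pressed in lightly, about half of its travel. Finish while holding it steady there, without ever pushing the gauge in hard, and leave the rest of the bench as it is.

Things in the scene. Friction and masses are not known exactly. Their poses are not given: they have to be found in the camera images.
- nest: Sloping test nest, fixed: dark base plate 112 x 146 mm on rubber feet and above it a grey aluminium deck 104 x 142 mm that slopes at 15 degrees, its low edge on the nest's -x side (towards the robot). Origin: on the bench under the middle of the deck; x points uphill (away from the robot), y along the deck to the hinge side, z up. The middle of the deck's top lies 48 mm above the origin.
- latch (a joint): Angle of the clamp strap, rad: 0 = shut and snapped in (lying parallel to the deck over the housing), about 1.6 = standing square to the deck. It turns about a pin parallel to the nest's uphill direction; the hinge is stiff, so the strap stays where it is left (about 2 N at its pad moves it). Steel strap 14 mm wide, 8 mm thick, reaching 102 mm from the pin.
- latch_hinge (a point): Middle of the strap's hinge pin, on the nest's +y side, 52 mm from the deck's middle and 44 mm above the deck. Axes turn with the strap: y points from the strap's end to the pin, z is the normal of the strap's outer (upper when shut) face, x the pin's axis (uphill along the deck).
- latch_pad (a point): Centre of the outer face of the black thumb pad on the strap (22 mm wide, 26 mm long), 74 mm from the pin and 9 mm outside the strap's middle plane. Push here: shutting takes about 6 to 10 N over the last 7 mm, where a sprung foot meets the housing and the end snaps under the catch. The strap can be pushed up to 3 mm past its latched place and springs back up. Same axes as latch_hinge.
- catch (a joint): Deflection of the spring catch, rad: 0 at rest (also when the strap is latched), about 0.08 while the strap's end pushes it aside. Upright steel arm 16 mm wide at the nest's -y end, its hook and tab up to 61 mm above the deck and 47 to 66 mm from the deck's middle; nothing needs to be done to it by hand.
- spot (a point): Centre of the drawn black ring (13 mm across) on the housing's sloping top face, 22 mm above the deck, on the half towards the robot. z is the normal of the face, y points downhill. The shut strap passes uphill of it: its near edge 14.5 mm from the ring's centre, its top 26 mm above the face.
- housing: Bright die-cast housing lying on the deck between low rails, loose: block 50 x 62 mm, 22 mm high, with a round boss 24 mm wide and 12 mm high, its axis 21.5 mm uphill of the ring's centre, and a port stub uphill. Origin at its underside; z is normal to the deck, y points downhill.
- gauge: Pen-shaped coating gauge, 80 g, standing upright in its stand. Origin: centre of the mouth of its steel nose; z runs up along its axis. Nose 10 mm across up to z = 12 mm, 16 mm across from 17 to 40 mm, then a shoulder and the white body with black ribs, 23 mm across from z = 40 to 125 mm (grip it near z = 100 mm). In the stand the shoulder rests on the stand's top.
- gauge_tip (a joint): How far the gauge's sprung tip is pressed in, m: 0 = fully out, 0.008 = at its stop. 0.5 N starts it, then 0.4 N per mm (2.1 N at half travel).
- tip (a point): End of the gauge's rounded tip (5 mm across), on the gauge's axis, 8 mm below the nose's mouth when fully out. Axes as the gauge's.
- stand: Grey gauge stand, fixed: block 58 x 58 mm, 60 mm high, on a foot 82 x 74 mm. Origin on the bench under the hole's axis. The hole is 19.6 mm wide; the gauge's nose goes 40 mm deep in it, its tip 48 mm, so lift the gauge straight up by more than 50 mm.
- housing_4: Bystander: another die-cast housing, 44 x 65 x 36 mm, loose on the bench, origin at its underside. Leave it.
- stopper: Bystander: black rubber stopper, 39 mm wide, 42 mm high, origin at its underside. Leave it.
- fitting: Bystander: brass hose fitting standing on its thread, 26 mm wide, 53 mm high, origin at its underside. Leave it.
There are look-alikes about, which are no part of the job. Of the things like the nest, leave any that is blue; of the rest the larger one is meant.

How it is judged:
By the outcome, as a careful person would: the job done as asked, in the order asked, and still so for the second after the job is handed in, while the arm keeps its last pose, push and grip.
It also fails if it takes over 51 s, if anything falls off the work surface, if the arm or the gripper's body presses on something with over 40 N, if the wrist force passes 120 N, or if a joint passes its speed limit or range.

## Robot

A 6-joint arm with a two-finger parallel gripper is mounted at the origin on a cart in front of the work surface, level with it; the furniture and walls round the work are solid. World frame = base frame: x ahead of the robot, y to its left, z up, the work surface at z = 0. Lengths are in m, angles in rad, forces in N, time in s.
With the tool pointing down it reaches from about 0.375 to 0.925 m from the base axis. Payload 5.7 kg.
Tool frame: the origin (TCP) lies midway between the tips of the shut fingers; the grasp point (between the pads) lies 19 mm behind it; z points along the fingers, y is the line along which they close (so a half turn about z gives the same grasp; the last joint's range is limited). The gripper opens to 88 mm and grips with 3 to 60 N. Pads are 20 mm wide; open, the fingers measure 115 mm over their backs; the gripper's body (75 mm by 178 mm) begins 61 mm behind the grasp point.
Start: joints at [1.018, 0.359, 1.51, -0, 1.272, -0.115], TCP at [0.254, 0.543, 0.223] pointing down, gripper open.
Joint ranges: [-2.97, 2.97], [-1.01, 2.36], [0.21, 2.38], [-0.96, 4.11], [0.2, 2.71], [-2.98, 2.98]. Speed limits (rad/s): [2.39, 2.39, 3.14, 3.14, 3.14, 3.14].

## Interface

Orientations are given as a unit quaternion [x, y, z, w].
In Python, from station import bot gives the robot as it stands. Calls block until the motion is done:
- bot.goto(position, orientation): joint-space move of the TCP to a pose.
- bot.move_linear(position, orientation=None, vel=0.15): straight line of the TCP; orientation=None keeps the orientation; vel is the mean speed in m/s.
- bot.set_joints(angles): joint-space move.
- bot.command_gripper(opening, squeeze=None): opening from 0.0 (shut) to 1.0 (fully open); squeeze is the grip in N (None keeps the last); returns when the fingers have stopped.
- bot.hold(seconds).
- bot.ik(position, orientation): joint angles nearest the present ones, or None.
- bot.capture(name): name is "side" or "top" or "wrist"; returns a dict with "pixels" (480x640x3 uint8, red, green, blue), "fovy" (degrees; the focal length in pixels is half the picture's height over the tangent of half this angle, whatever the lens; pixels are square), "cx", "cy" (the principal point, pixels), "T" (4x4, takes a point from camera to world coordinates). Camera axes: x right, y down, z forward; pixel columns grow to the right and rows downward; lengths in m; the calibration is good to about 2 mm. A picture is of the moment at which its call begins. There is no depth.
A pose or a line that the arm cannot do raises bot.MotionError and nothing moves.
- bot.sign_off(): hands the job in; it is judged then, once.
Readings, each from a call of its own:
- bot.read_t(): time.
- bot.read_joint_positions(): joint angles.
- bot.read_joint_vel(): joint speeds.
- bot.read_effort(): joint torques, N m.
- bot.read_ee_pos(): TCP position.
- bot.read_tcp_rot(): TCP orientation.
- bot.read_wrist_force(): force on the tool from outside, world axes, zero at the start.
- bot.read_moment(): the same for the moment, N m.
- bot.read_finger_gap(): opening from 0.0 (shut) to 1.0 (fully open).
- bot.read_gripper_force(): force on a finger pad.
Only numpy, scipy, OpenCV 4.12 (cv2) and the standard library are available. Lean on these libraries where they do the work, as an engineer would, in place of code of your own. Each camera call takes 0.05 s, during which the arm holds its last target. There are 200 camera calls.

## Working session

There is one attempt and no reset: what is moved stays moved. The work goes in short steps, each a Python script; the robot and the scene stay as the last script left them, time stands still between calls to the robot, and variables do not carry over. Pictures are saved under pics/ and viewed, at most 10 in all, crops included, and the job is handed in when it is done.

```bash
ls; mkdir -p pics; python3 - <<'E'
from station import bot
import cv2,numpy as np
for n in("top","side","wrist"):
    c=bot.capture(n); cv2.imwrite(f"pics/{n}0.png",c["pixels"][:,:,::-1]); print(n,c["fovy"],c["cx"],c["cy"],np.round(c["T"],4).tolist())
print(bot.read_t(),bot.read_tcp_rot())
E
```

```text
pics
top 42.3089316712926 311.1167369952371 234.53682565669934 [[-0.0026, -0.9976, 0.0692, 0.5098], [-1.0, 0.0028, 0.0022, 0.2868], [-0.0023, -0.0692, -0.9976, 1.3263], [0.0, 0.0, 0.0, 1.0]]
side 51.17170010092794 316.8863553899955 236.19438646998594 [[-0.9874, -0.0724, 0.1406, 0.4322], [-0.1578, 0.3952, -0.9049, 1.2544], [0.0099, -0.9157, -0.4017, 0.5341], [0.0, 0.0, 0.0, 1.0]]
wrist 62.92029969030921 315.4932952334142 239.52021361994858 [[0.4247, 0.8664, 0.2626, 0.1828], [0.9053, -0.4061, -0.1245, 0.5778], [-0.0012, 0.2906, -0.9569, 0.3838], [0.0, 0.0, 0.0, 1.0]]
0.15 [ 2.17146749e-01  9.76138714e-01 -6.72323704e-04 -2.20411381e-04]
```

View pics/top0.png

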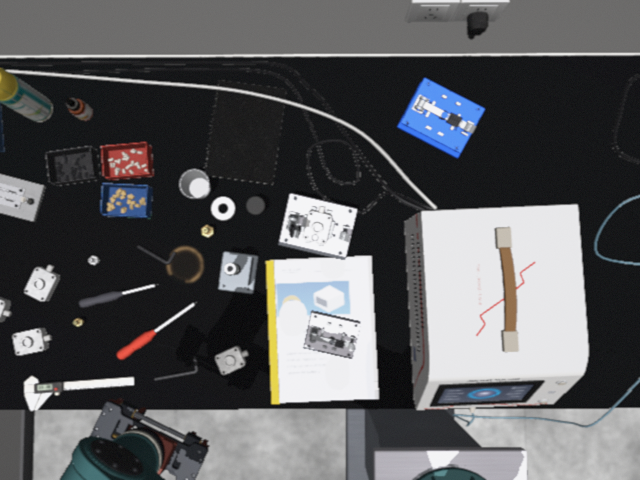

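View pics/side0.png

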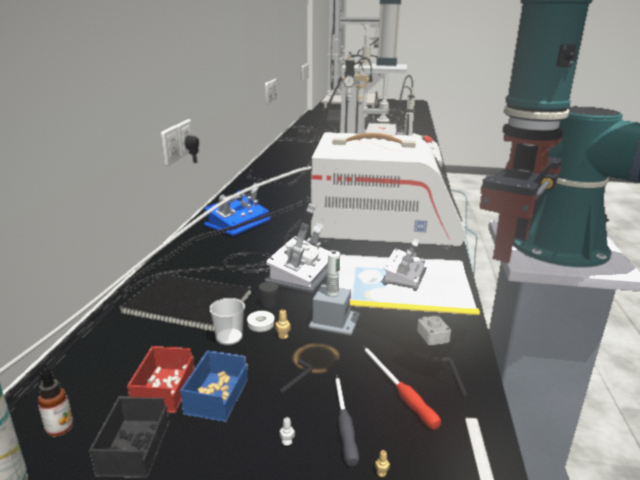

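The top view shows nest candidates: the blue one (440,118), a larger grey one (318,225), a small grey one on the magazine (333,335) and a plate at the left edge (18,197). I pick (318,225). The gauge in its stand is at (238,270), and the side view shows it at (333,265). Next is a close crop to check.

```bash
python3 - <<'E'
import cv2,numpy as np
t=cv2.imread("pics/top0.png");s=cv2.imread("pics/side0.png")
a=cv2.resize(t[180:300,210:370],(800,600),interpolation=cv2.INTER_CUBIC)
b=cv2.resize(s[210:345,255:435],(800,600),interpolation=cv2.INTER_CUBIC)
cv2.imwrite("pics/crop_top.png",a);cv2.imwrite("pics/crop_side.png",b)
E
```

```text
(no output)
```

View pics/crop_top.png

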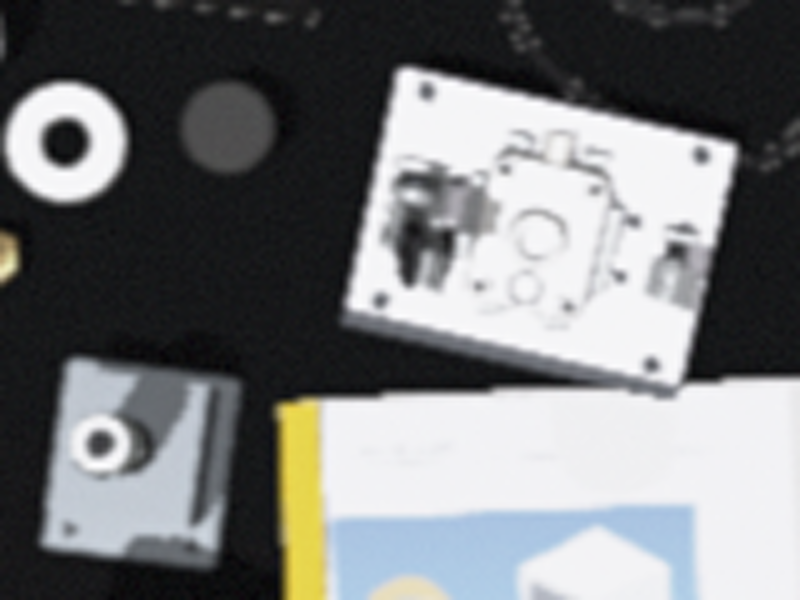

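View pics/crop_side.png

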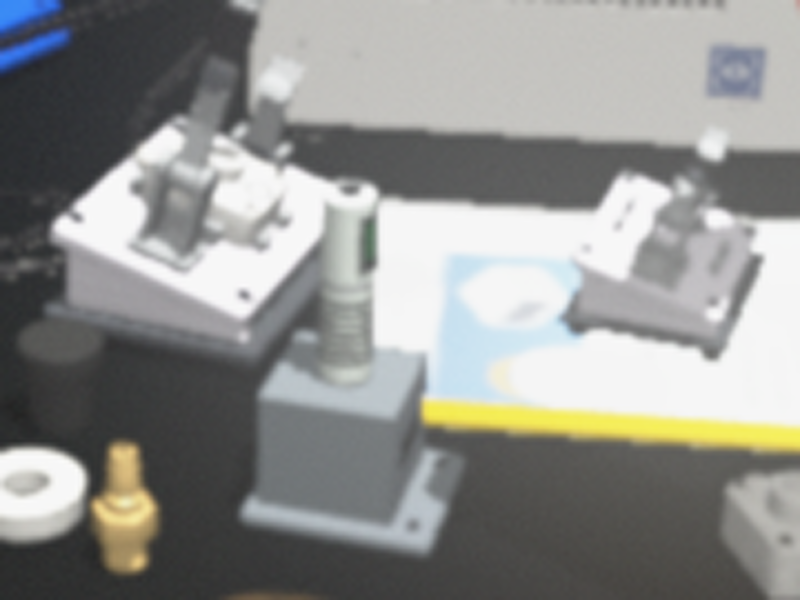

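The crops confirm the larger grey nest. Its deck corners in the top crop are (400,68), (738,145), (680,390) and (345,318), the ring is at (525,288), and the strap stands nearly upright. The gauge top is at (100,443). Next is a coarse fit and a wrist close-up.

```bash
cat > h.py <<'E'
from station import bot
import cv2,numpy as np
from scipy.spatial.transform import Rotation as R
def ray(c,u,v):
    f=240/np.tan(np.radians(c["fovy"]/2)); T=np.array(c["T"])
    return T[:3,3],T[:3,:3]@np.array([(u-c["cx"])/f,(v-c["cy"])/f,1])
def onz(c,p,z):
    o,d=ray(c,*p); return o+d*(z-o[2])/d[2]
def proj(c,P):
    T=np.array(c["T"]);f=240/np.tan(np.radians(c["fovy"]/2)); q=T[:3,:3].T@(np.array(P)-T[:3,3]); return f*q[:2]/q[2]+[c["cx"],c["cy"]]
def tri(c1,p1,c2,p2):
    a,d=ray(c1,*p1);b,e=ray(c2,*p2); s=np.linalg.lstsq(np.c_[d,-e],b-a,rcond=None)[0]
    P,Q=a+s[0]*d,b+s[1]*e; return (P+Q)/2,np.linalg.norm(P-Q)
def nestfit(c,pp): # corners: uphill-left(+y), uphill-right, downhill-right, downhill-left
    h=.052*np.sin(np.radians(15))
    P=[onz(c,p,.048+s*h) for p,s in zip(pp,(1,1,-1,-1))]
    y=(P[0]-P[1])+(P[3]-P[2]); m=np.mean(P,0); yaw=np.arctan2(-y[0],y[1])
    return m[:2],yaw,[np.linalg.norm(P[i]-P[(i+1)%4]) for i in range(4)]
E
python3 - <<'E'
from h import *
c=bot.capture("top")
S=lambda u,v:((u+.5)/5+210-.5,(v+.5)/5+180-.5)
print(nestfit(c,[S(400,68),S(738,145),S(680,390),S(345,318)]))
print("ring",onz(c,S(525,288),.064),"gauge top",onz(c,S(98,443),.145+.0))
g=bot.capture("side")
S2=lambda u,v:(u/800*180+255,v/600*135+210)
print("gaugetop tri",tri(c,S(98,443),g,S2(350,188)))
bot.goto([.57,.34,.30],[0,1,0,0])
c=bot.capture("wrist");cv2.imwrite("pics/wrist1.png",cv2.cvtColor(c["pixels"],cv2.COLOR_RGB2BGR))
np.save("w1.npy",c,allow_pickle=True); print(bot.read_t())
E
```

```text
(array([0.61642125, 0.27591381]), np.float64(-0.22142099429037088), [np.float64(0.1422683415966645), np.float64(0.10561133670315355), np.float64(0.14282751742211816), np.float64(0.10751142867834958)])
ring [0.59184727 0.28239653 0.064     ] gauge top [0.52792509 0.4453444  0.145     ]
gaugetop tri (array([0.52739773, 0.44519455, 0.14570502]), np.float64(0.0010385080481426633))
1.725
```

View pics/wrist1.png

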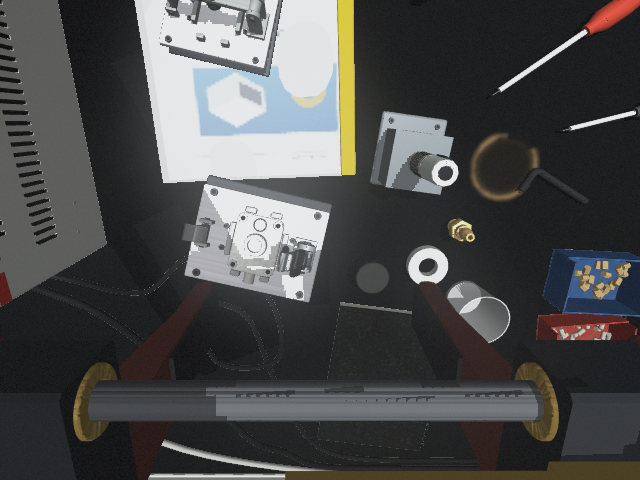

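The wrist view shows the nest deck corners at about (183,270), (210,177), (331,207) and (308,301), the ring at about (260,225) and the gauge top at (445,173). Next I refine these automatically and zoom in.

```bash
python3 - <<'E'
from h import *
c=np.load("w1.npy",allow_pickle=True).item()
t=bot.capture("top"); np.save("t1.npy",t,allow_pickle=True)
im=c["pixels"]; g=cv2.cvtColor(im,cv2.COLOR_RGB2GRAY)
x0,y0=165,155; roi=g[y0:y0+170,x0:x0+190].copy(); roi[:40,:]*= 1
m=cv2.morphologyEx((roi>150).astype(np.uint8),cv2.MORPH_OPEN,np.ones((3,3)))
n,l,st,ce=cv2.connectedComponentsWithStats(m); k=l[85+30,60] 
best=max(range(1,n),key=lambda i:st[i,4] if st[i,1]>5 else 0)
ct=cv2.convexHull(np.argwhere(l==best)[:,::-1].astype(np.int32))
q=cv2.minAreaRect(ct); print("rect",cv2.boxPoints(q)+[x0,y0])
for e in (2,4,6,8):
    a=cv2.approxPolyDP(ct,e,True)[:,0]; print(e,len(a),(a+[x0,y0]).tolist() if len(a)<8 else '')
v=cv2.resize(im[170:310,175:345][:,:,::-1],(170*4,140*4),interpolation=cv2.INTER_CUBIC); cv2.imwrite("pics/w1crop.png",v)
y0,x0=150,400
h=cv2.HoughCircles(cv2.resize(g[150:200,405:475],None,fx=4,fy=4,interpolation=cv2.INTER_CUBIC),cv2.HOUGH_GRADIENT,1,40,param1=100,param2=20,minRadius=30,maxRadius=70)
print("gauge",None if h is None else h[0]/4+[405,150,0])
E
```

```text
rect [[183.6488266  274.46765137]
 [204.32881927 183.13105392]
 [329.51507568 211.47511292]
 [308.83508301 302.81170654]]
2 4 [[328, 212], [308, 300], [185, 274], [205, 184]]
4 4 [[328, 212], [308, 300], [185, 274], [205, 184]]
6 4 [[328, 212], [308, 300], [185, 274], [205, 184]]
8 4 [[328, 212], [308, 300], [185, 274], [205, 184]]
gauge [[444.375      172.125       13.72500038]
 [424.125      166.375       14.19999981]]
```

View pics/w1crop.png

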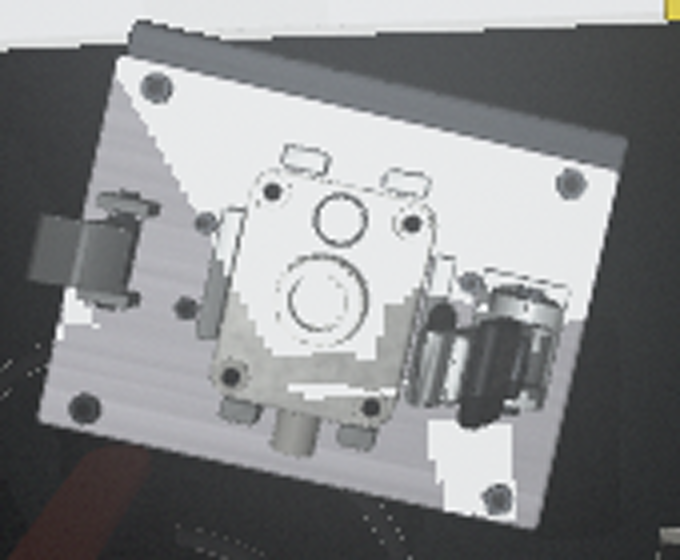

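The close crop shows the strap standing near the hinge on the right, with its black pad at about (490,370), the catch at left (90,255), the ring at (340,219) and the boss at (320,300). Deck corners are (118,57), (618,172), (537,528) and (40,421).

```bash
cat >> h.py <<'E'
def deck(m,yaw): # rotation (x uphill,y hinge,z normal) and middle of deck top
    return R.from_euler("z",yaw).as_matrix()@R.from_euler("y",-15,degrees=True).as_matrix(), np.array([m[0],m[1],.048])
def onplane(c,p,P0,n):
    o,d=ray(c,*p); return o+d*((P0-o)@n)/(d@n)
E
python3 - <<'E'
from h import *
w=np.load("w1.npy",allow_pickle=True).item();t=np.load("t1.npy",allow_pickle=True).item()
s=bot.capture("side")
W=lambda u,v:((u+.5)/4+174.5,(v+.5)/4+169.5); S=lambda u,v:((u+.5)/5+209.5,(v+.5)/5+179.5);S2=lambda u,v:(u/800*180+255,v/600*135+210)
a=nestfit(w,[W(537,528),W(40,421),W(118,57),W(618,172)]); b=nestfit(t,[S(400,68),S(738,145),S(680,390),S(345,318)])
print(a);print(b)
for nm,(m,yaw,_),c,r,bo in(("w",a,w,W(340,219),W(321,300)),("t",b,t,S(525,288),S(540,233))):
    D,o=deck(m,yaw)
    f=o+D[:,2]*.022; P=onplane(c,r,f,D[:,2]); print(nm,"ring",P,D.T@(P-o)*1e3)
    f=o+D[:,2]*.034; P=onplane(c,bo,f,D[:,2]); print(nm,"boss",D.T@(P-o)*1e3)
m=(a[0]+b[0])/2; yaw=(a[1]+b[1])/2
D,o=deck(m,yaw)
for c,p in((s,S2(218,62)),(s,S2(205,130)),(w,W(480,420)),(w,W(495,320))):
    print((D.T@(onplane(c,p,o,D[:,0])-o)*1e3))
P,_=tri(t,S(98,443),w,(444.4,172.1)); print("gauge top",P,_, onz(t,S(98,443),.145),onz(w,(444.4,172.1),.145))
E
```

```text
(array([0.62024383, 0.27721424]), np.float64(-0.23192166084154608), [np.float64(0.13976293005475046), np.float64(0.101853137914431), np.float64(0.14039370471304444), np.float64(0.10207245802813053)])
(array([0.61642125, 0.27591381]), np.float64(-0.22142099429037088), [np.float64(0.1422683415966645), np.float64(0.10561133670315355), np.float64(0.14282751742211816), np.float64(0.10751142867834958)])
w ring [0.59431791 0.28295743 0.06366153] [-21.59361872  -0.36959707  22.        ]
w boss [-0.62406361  0.36705008 34.        ]
t ring [0.59184914 0.28239644 0.06397126] [-20.39689642   0.92792417  22.        ]
t boss [ 5.38237583 -0.35821951 34.        ]
[3.46944695e-14 4.66558798e+01 1.03459732e+02]
[1.21430643e-14 3.75040402e+01 6.24339878e+01]
[-7.63278329e-14  4.17088685e+01  2.14619437e+02]
[-3.12250226e-14  4.74571773e+01 -2.37386734e+01]
gauge top [0.52871049 0.44453054 0.14751669] 0.0019006141571708073 [0.52792509 0.4453444  0.145     ] [0.52984297 0.44486654 0.145     ]
```

```bash
python3 - <<'E'
from h import *
w=np.load("w1.npy",allow_pickle=True).item();t=np.load("t1.npy",allow_pickle=True).item();s=bot.capture("side")
D,o=deck([.6195,.2768],-.231)
for th in (1.0,1.2,1.4,1.6,1.8):
    y=np.array([0,np.cos(th),-np.sin(th)]); n=np.array([0,np.sin(th),np.cos(th)]); pin=np.array([0,.052,.044])
    e=o+D@(pin-.102*y); p=o+D@(pin-.074*y+.009*n)
    pw=lambda q:np.round((proj(w,q)-[175,170])*4); ps=lambda q:np.round((proj(s,q)-[255,210])*800/180); pt=lambda q:np.round((proj(t,q)-[210,180])*5)
    print(th,"W",pw(e),pw(p),"S",ps(e),ps(p),"T",pt(e),pt(p))
E
```

```text
1.0 W [252. 320.] [373. 338.] S [271. -23.] [242.  28.] T [527. 282.] [471. 260.]
1.2 W [340. 344.] [439. 354.] S [261. -28.] [233.  28.] T [477. 276.] [434. 254.]
1.4 W [442. 369.] [509. 371.] S [247. -25.] [221.  35.] T [424. 267.] [395. 246.]
1.6 W [548. 393.] [580. 386.] S [230. -13.] [208.  48.] T [370. 255.] [357. 237.]
1.8 W [652. 415.] [647. 399.] S [210.   7.] [192.  66.] T [318. 241.] [321. 226.]
```

```bash
python3 - <<'E'
from h import *
w=np.load("w1.npy",allow_pickle=True).item();t=np.load("t1.npy",allow_pickle=True).item();s=bot.capture("side")
D,o=deck([.6195,.2768],-.231)
W=lambda u,v:((u+.5)/4+174.5,(v+.5)/4+169.5);S2=lambda u,v:(u/800*180+255,v/600*135+210)
ps=lambda q:np.round((proj(s,o+D@(np.array(q)/1e3))-[255,210])*800/180)
for n,q in dict(ul=(52,71,0),ur=(52,-71,0),dr=(-52,-71,0),dl=(-52,71,0),catchtop=(0,-56,61),pin=(0,52,44),ring=(-21.5,0,22),boss=(0,0,34)).items(): print(n,ps(q))
for a,b in(((218,80),(490,370)),((218,62),(475,425)),((218,62),(490,325))):
    P,e=tri(s,S2(*a),w,W(*b)); print(D.T@(P-o)*1e3,e)
c=cv2.resize(s["pixels"][170:290,245:365][:,:,::-1],(600,600),interpolation=cv2.INTER_CUBIC); c2=cv2.resize(w["pixels"][230:290,260:330][:,:,::-1],(700,600),interpolation=cv2.INTER_CUBIC)
cv2.imwrite("pics/mix.png",np.hstack([cv2.resize(c,(400,400)),cv2.resize(c2[:,:600],(400,400))]))
E
```

```text
ul [ 46. 224.]
ur [171. 114.]
dr [348. 193.]
dl [240. 314.]
catchtop [277.  63.]
pin [180. 175.]
ring [253. 188.]
boss [220. 150.]
[-7.27733502e-02  4.41654062e+01  9.40344880e+01] 0.00557972315184186
[  7.17623555  42.42234208 101.87146472] 0.014116218527032941
[ -4.09301203  43.37272667 102.59236473] 0.007043609718877966
```

View pics/mix.png

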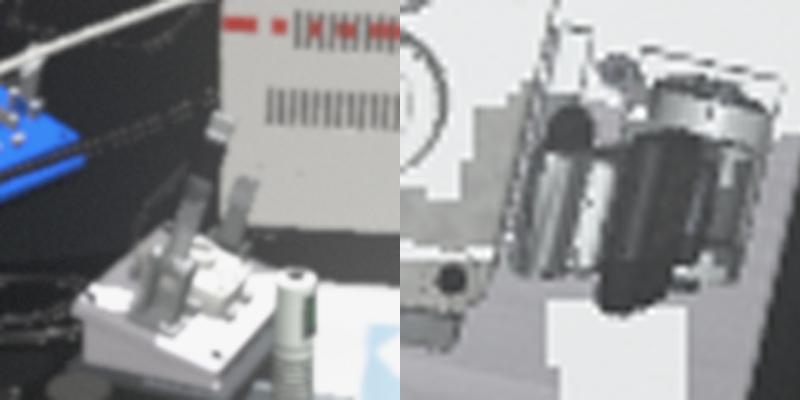

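The full side crop shows the strap's bright end at side pixel (312,207). That puts the strap at about θ≈1.35, consistent with the wrist view. I shut the gripper and push the pad along the arc, tilting the tool partway with the strap.

```bash
cat >> h.py <<'E'
D,O=deck([.6195,.2768],-.231)
def strap(th,r=.073,off=.009,sgn=-1,tilt=.5):
    y=np.array([0,np.cos(th),-np.sin(th)]); n=np.array([0,np.sin(th),np.cos(th)])
    p=O+D@(np.array([0,.052,.044])-r*y+off*n)
    f=th*tilt; z=D@np.array([0,-np.sin(f),-np.cos(f)]); yy=sgn*D[:,0]
    return p,R.from_matrix(np.c_[np.cross(yy,z),yy,z]).as_quat(),z
E
python3 - <<'E'
from h import *
for sg in(-1,1):
    for th in(1.65,.8,0): 
        p,q,z=strap(th,sgn=sg); print(sg,th,np.round(p,3),*(None if j is None else np.round(j,2) for j in (bot.ik(p-k*z,q) for k in(0,.06))))
E
```

```text
-1 1.65 [0.606 0.349 0.16 ] [ 0.73  0.92  0.92 -0.63  1.88 -2.08] [ 0.77  0.95  0.77 -0.64  2.01 -2.13]
-1 0.8 [0.595 0.29  0.147] [ 0.6   0.62  1.37 -0.47  1.32 -2.1 ] [ 0.64  0.58  1.3  -0.45  1.44 -2.12]
-1 0 [0.601 0.259 0.099] [ 0.39  0.48  1.7  -0.22  0.76 -2.38] [ 0.41  0.4   1.67 -0.2   0.87 -2.39]
1 1.65 [0.606 0.349 0.16 ] [ 0.73  0.92  0.92 -0.63  1.88  1.06] [ 0.77  0.95  0.77 -0.64  2.01  1.02]
1 0.8 [0.595 0.29  0.147] [ 0.6   0.62  1.37 -0.47  1.32  1.04] [ 0.64  0.58  1.3  -0.45  1.44  1.02]
1 0 [0.601 0.259 0.099] [ 0.39  0.48  1.7  -0.22  0.76  0.77] [ 0.41  0.4   1.67 -0.2   0.87  0.75]
```

```bash
python3 - <<'E'
from h import *
bot.command_gripper(0)
S=lambda th,**k:strap(th,sgn=1,**k)
p,q,z=S(1.65); bot.goto(p-.06*z,q)
print("tare",bot.read_wrist_force()); f0=np.array(bot.read_wrist_force())
bot.move_linear(p,q,vel=.1)
for th in np.linspace(1.5,.2,9):
    p,q,z=S(th); bot.move_linear(p,q,vel=.06)
    f=np.array(bot.read_wrist_force()); print(round(th,2),np.round(D.T@(f-f0),1))
    if np.linalg.norm(f-f0)>20: print("STOP");break
print(bot.read_t()); t=bot.capture("top"); cv2.imwrite("pics/t2.png",t["pixels"][:,:,::-1])
E
```

```text
tare [-0.02682951 -0.11449052  0.17352025]
1.5 [ 1.   0.8 -0.9]
1.34 [-0.5  0.4  0.5]
1.18 [-0.3  0.3 -0.3]
1.01 [ 0.1 -0.3  0.7]
0.85 [-0.2  0.3  0.7]
0.69 [-0.2 -0.3  0.6]
0.52 [ 0.6  0.5 -0.5]
0.36 [ 0.6 -0.1  0.5]
0.2 [ 0.7 -0.1  0.4]
9.0167
```

```bash
python3 - <<'E'
from h import *
S=lambda th,**k:strap(th,sgn=1,**k)
f0=np.array([-.03,-.11,.17]); mx=0
for d in [.010,.008,.006,.005,.004,.003,.002,.001,0,-.001,-.002]:
    p,q,z=S(d/.073); bot.move_linear(p,q,vel=.03)
    f=D.T@(np.array(bot.read_wrist_force())-f0); print(d,np.round(f,1))
    if f[2]>22: print("STOP");break
print(bot.read_t())
E
```

```text
0.01 [-0.3  0.3  0. ]
0.008 [-0.5 -0.2 -0.9]
0.006 [ 0.3 -0.2  0. ]
0.005 [ 0.5 -0.2  0.5]
0.004 [-0.5  0.6 -1.1]
0.003 [ 0.3  0.6 -0.4]
0.002 [ 0.1 -0.2  0.1]
0.001 [-0.1 -0.4 -0.5]
0 [0.7 0.7 2. ]
-0.001 [-1.   0.8  0.7]
-0.002 [-1.  -0.7  6. ]
11.875
```

```bash
python3 - <<'E'
from h import *
print(bot.read_ee_pos(),strap(-.002/.073,sgn=1)[0],bot.read_finger_gap())
s=bot.capture("side")["pixels"][:,:,::-1];w=bot.capture("wrist")["pixels"][:,:,::-1]
a=cv2.resize(s[190:290,250:350],(400,400),interpolation=cv2.INTER_CUBIC)
cv2.imwrite("pics/chk.png",np.hstack([a,cv2.resize(w,(533,400))[:,:400]]))
E
```

```text
[0.60177712 0.25922894 0.09756764] [0.60179348 0.25916639 0.0972592 ] 0.004938522245702544
```

View pics/chk.png

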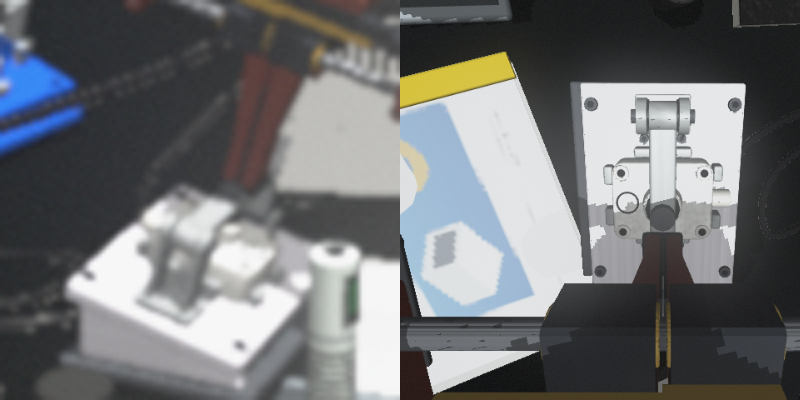

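The strap is down under the fingertips, with force just starting. I press on in small steps.

```bash
python3 - <<'E'
from h import *
f0=np.array([-.03,-.11,.17])
for d in np.arange(-.0025,-.0125,-.0005):
    p,q,z=strap(d/.073,sgn=1); bot.move_linear(p,q,vel=.02)
    f=D.T@(np.mean([bot.read_wrist_force() for _ in range(5)],0)-f0); e=(D.T@(np.array(bot.read_ee_pos())-O))[2]*1e3; print(round(d*1e3,1),np.round(f,1),round(e,2))
    if f[2]>24: print("STOP");break
print(bot.read_t())
E
```

```text
-2.5 [-1.3 -1.4  8.2] 51.19
-3.0 [-2.8 -1.5 13.5] 51.07
-3.5 [-3.8 -0.6 16.6] 50.99
-4.0 [-4.6 -1.  20.4] 50.92
-4.5 [-4.3 -4.1 23.5] 50.83
-5.0 [-6.2 -3.  28.2] 50.74
STOP
13.475
```

```bash
python3 - <<'E'
from h import *
p,q,z=strap(0,sgn=1); bot.move_linear(p-.08*z,q,vel=.1)
print("tare",bot.read_wrist_force())
w=bot.capture("wrist"); np.save("w2.npy",w,allow_pickle=True)
print(bot.read_t(),[np.round(proj(w,O+D@(np.array(a)/1e3))) for a in((0,52,44),(0,-22,53),(0,-50,48),(0,-56,61),(-21.5,0,22))])
s=bot.capture("side")["pixels"][:,:,::-1]
a=cv2.resize(s[190:290,250:350],(400,400),interpolation=cv2.INTER_CUBIC)
cv2.imwrite("pics/chk2.png",np.hstack([a,cv2.resize(w["pixels"][80:380,200:500][:,:,::-1],(400,400),interpolation=cv2.INTER_CUBIC)]))
E
```

```text
tare [0.44540776 0.67302211 0.13967544]
14.525 [array([315., 133.]), array([315., 252.]), array([315., 288.]), array([315., 305.]), array([285., 208.])]
```

View pics/chk2.png

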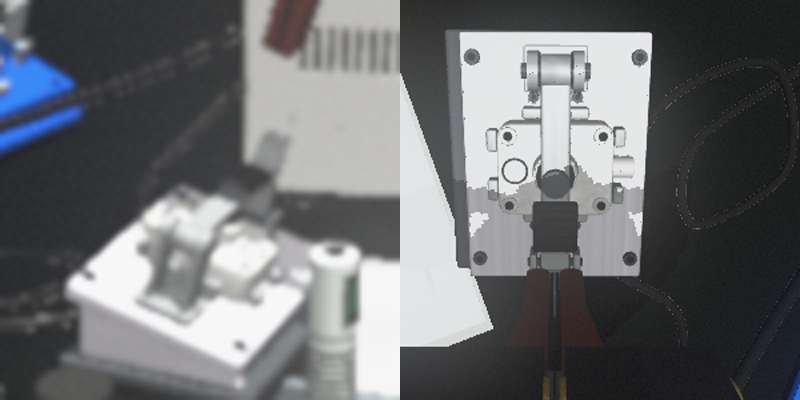

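```bash
python3 - <<'E'
from h import *
w=np.load("w2.npy",allow_pickle=True).item();s=bot.capture("side")
for th in(-.03,0,.05,.1,.15):
    y=np.array([0,np.cos(th),-np.sin(th)]); n=np.array([0,np.sin(th),np.cos(th)]); pin=np.array([0,.052,.044])
    P=lambda r,h:O+D@(pin-r*y+h*n)
    print(th,*[np.round(proj(w,P(r,h))[1],1) for r,h in((.061,.009),(.087,.009),(.102,.004))],np.round((proj(s,P(.074,.009))-[250,190])*4))
g=cv2.cvtColor(w["pixels"],cv2.COLOR_RGB2GRAY); print(g[220:300,316].tolist()); print(g[250,295:340].tolist())
# touch probe
p0,q,z=strap(0,sgn=1)
f0=np.mean([bot.read_wrist_force() for _ in range(10)],0)
bot.move_linear(p0-.012*z,q,vel=.15)
for d in np.arange(.010,-.0015,-.001):
    bot.move_linear(p0-d*z,q,vel=.05)
    f=D.T@(np.mean([bot.read_wrist_force() for _ in range(8)],0)-f0); print(round(d*1e3,1),np.round(f,1))
    if f[2]>4:break
print(bot.read_t())
E
```

```text
-0.03 232.2 269.5 286.8 [241. 174.]
0 232.6 270.6 288.5 [242. 171.]
0.05 233.1 272.3 291.2 [243. 166.]
0.1 233.4 273.6 293.6 [244. 160.]
0.15 233.4 274.7 295.7 [245. 155.]
[87, 88, 89, 88, 88, 87, 87, 88, 87, 116, 128, 69, 67, 69, 71, 73, 69, 67, 67, 67, 69, 70, 69, 68, 65, 64, 66, 67, 64, 67, 65, 64, 65, 65, 65, 65, 62, 59, 63, 62, 62, 61, 61, 60, 57, 59, 60, 60, 60, 103, 105, 119, 116, 119, 117, 118, 121, 122, 118, 120, 119, 119, 93, 97, 83, 69, 69, 70, 70, 69, 72, 70, 71, 73, 75, 75, 73, 75, 71, 79]
[158, 159, 116, 84, 70, 65, 64, 67, 67, 63, 64, 63, 63, 63, 66, 64, 65, 64, 64, 63, 63, 65, 64, 63, 63, 66, 64, 64, 63, 64, 63, 65, 63, 63, 61, 65, 65, 60, 72, 84, 140, 164, 162, 163, 164]
10.0 [-1.1 -0.7  0.8]
9.0 [-0.2 -0.1 -0.2]
8.0 [-0.1 -1.2 -0.5]
7.0 [-0.3 -0.3 -0.8]
6.0 [ 0.1  0.3 -0. ]
5.0 [-0.5  0.2 -0.2]
4.0 [ 0.3  0.4 -0.2]
3.0 [ 0.1  0.8 -0.4]
2.0 [-0.4  0.7  0.5]
1.0 [ 0.4 -0.3 -0.5]
0.0 [0.  0.2 0.1]
-1.0 [-0.8 -1.6  2.2]
18.225
```

The pad sits at the shut height: its edges match θ≈0, contact is at nominal, and it sprang back about 2 mm after the 28 N press. So it is latched. Next I open the gripper and locate the gauge top from close by.

```bash
cat >> h.py <<'E'
YW=-.231
QV=R.from_matrix(np.c_[-np.array([np.cos(YW),np.sin(YW),0]),[-np.sin(YW),np.cos(YW),0],[0,0,-1]]).as_quat()
QD=R.from_matrix(np.c_[-D[:,0],D[:,1],-D[:,2]]).as_quat()
E
python3 - <<'E'
from h import *
w=np.load("w2.npy",allow_pickle=True).item()
print("ring w2",onplane(w,(285.6,208),O+.022*D[:,2],D[:,2]),"pred",O+D@[-.0215,0,.022])
p,q,z=strap(0,sgn=1); bot.move_linear(p-.07*z,q,vel=.25)
bot.goto([.57,.435,.24],QV); bot.command_gripper(1.0)
c=bot.capture("wrist"); np.save("w3.npy",c,allow_pickle=True); g=cv2.cvtColor(c["pixels"],cv2.COLOR_RGB2GRAY)
u,v=proj(c,[.5295,.445,.145]); print("pred px",u,v,"t",bot.read_t())
x0,y0=int(u)-50,max(int(v)-50,0); roi=g[y0:y0+100,x0:x0+100]
h=cv2.HoughCircles(cv2.resize(cv2.GaussianBlur(roi,(3,3),0),None,fx=3,fy=3),cv2.HOUGH_GRADIENT,1,30,param1=120,param2=25,minRadius=15,maxRadius=90)
for a in ([] if h is None else h[0][:6]): 
    q=a/3; print(q+[x0,y0,0],onz(c,(q[0]+x0,q[1]+y0),.145))
cv2.imwrite("pics/w3.png",c["pixels"][:,:,::-1])
E
```

```text
ring w2 [0.59425177 0.28301432 0.0638093 ] pred [0.59374145 0.28285837 0.06368576]
pred px 314.59500406700977 180.12048860281334 t 21.45
[316.16666794 180.83333206  16.39999962] [0.5301902  0.44589394 0.145     ]
[315.83333206 167.5         13.59999943] [0.5217297  0.44766499 0.145     ]
```

```bash
python3 - <<'E'
from h import *
G=[.5301,.4456]
bot.move_linear(G+[.20],QV,vel=.25); bot.move_linear(G+[.101],QV,vel=.15)
bot.command_gripper(0.0,25); print("gap mm",bot.read_finger_gap()*88,bot.read_gripper_force(),bot.read_wrist_force())
bot.move_linear(G+[.101+.075],QV,vel=.12)
print("wrist",bot.read_wrist_force(),bot.read_finger_gap()*88,bot.read_t())
ring=np.array([.5942,.2830,.0638]); n=D[:,2]
for k in(.085+.04,.085): print(bot.ik(ring+k*n,QD))
c=bot.capture("wrist"); cv2.imwrite("pics/w4.png",c["pixels"][:,:,::-1]); np.save("w4.npy",c,allow_pickle=True)
E
```

```text
gap mm 22.831245574579505 24.999593496322632 [ 0.54064848 -0.04463226 -0.47894396]
wrist [ 0.37000791  0.09282526 -1.10899058] 22.883113360699898 24.4333
[ 0.46791052  0.35641192  1.65468648 -0.20790995  0.93858589 -0.76488539]
[ 0.45612546  0.41069679  1.67920273 -0.21848694  0.85935665 -0.75664382]
```

```bash
python3 - <<'E'
from h import *
ring=np.array([.5942,.2830,.0638]); n=D[:,2]
bot.move_linear([.5301,.4456,.22],QV,vel=.25)
bot.goto(ring+(.089+.05)*n,QD); bot.move_linear(ring+(.089+.008)*n,QD,vel=.1)
bot.hold(.2); print(bot.read_t(),bot.read_wrist_force(),np.array(bot.read_ee_pos())-ring-.097*n)
w=bot.capture("wrist");s=bot.capture("side");t=bot.capture("top")
np.save("w5.npy",w,allow_pickle=True);np.save("s5.npy",s,allow_pickle=True)
for c in(w,s,t): print(proj(c,ring),proj(c,ring+.008*n),proj(c,ring+.056*n))
def cr(c,k):
    u,v=map(int,proj(c,ring+.01*n)); a=c["pixels"][v-k:v+k,u-k:u+k,::-1]; print(u-k,v-k); return cv2.resize(a,(400,400),interpolation=cv2.INTER_CUBIC)
cv2.imwrite("pics/pre.png",np.hstack([cr(w,50),cr(s,40)]))
E
```

```text
26.25 [-0.30448507 -0.17582962 -1.53674601] [0.00045639 0.00040972 0.00088318]
[313.27169884 239.16060134] [313.21812164 242.62608188] [312.81751008 268.53843867]
[311.66408773 252.28181883] [312.56448191 249.22869826] [318.10248006 230.45006046]
[314.30040758 236.05639088] [314.08015548 236.79463774] [312.69866974 241.42513841]
263 193
272 208
```

View pics/pre.png

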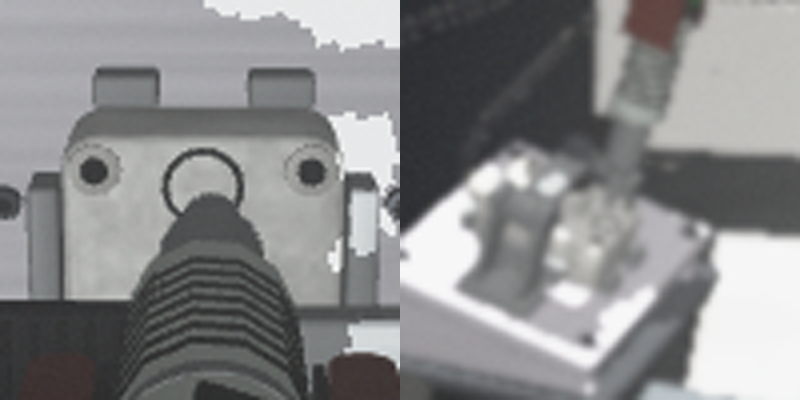

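In the wrist crop the ring centre is at (203,183), which is px (313.8,238.8). The gauge axis is at x≈212, px 316, so the gauge sits about 1.5 mm toward +y. The side view shows it leaning square to the face. I quantify the other axis from the nose edge.

```bash
python3 - <<'E'
from h import *
w=np.load("w5.npy",allow_pickle=True).item(); ring=np.array([.5942,.2830,.0638]); n=D[:,2]; X=D[:,0];Y=D[:,1]
g=cv2.cvtColor(w["pixels"],cv2.COLOR_RGB2GRAY)
print("col",list(zip(range(226,262),g[226:262,316].tolist())))
for v in (246,250,254): print(v,g[v,295:338].tolist())
e=ring+np.array([.00045,.0004,.0009]) # measured tcp deviation
for h,r in((.016,.005),(.028,.005),(.033,.008),(.056,.008)):
    c=e+h*n; print(h,"far edge",proj(w,c-r*X),"sides",proj(w,c-r*Y)[0],proj(w,c+r*Y)[0])
b=g[225:256,290:340]; 
# ring: dark pixels fit
ys,xs=np.where(g[225:241,298:330]<110); (c,ax,a)=cv2.fitEllipse(np.c_[xs+298,ys+225].astype(np.float32)); print("ring fit",c,ax)
print(proj(w,ring+.001*X)-proj(w,ring),proj(w,ring+.001*Y)-proj(w,ring),bot.read_ee_pos()-ring-.097*n,bot.read_wrist_force())
E
```

```text
col [(226, 114), (227, 145), (228, 168), (229, 180), (230, 84), (231, 65), (232, 143), (233, 183), (234, 180), (235, 177), (236, 172), (237, 172), (238, 176), (239, 175), (240, 173), (241, 125), (242, 81), (243, 80), (244, 80), (245, 84), (246, 81), (247, 80), (248, 80), (249, 80), (250, 81), (251, 81), (252, 81), (253, 97), (254, 101), (255, 100), (256, 101), (257, 75), (258, 56), (259, 101), (260, 73), (261, 55)]
246 [174, 171, 171, 174, 179, 177, 173, 175, 179, 180, 175, 111, 67, 72, 80, 83, 80, 79, 81, 81, 82, 81, 82, 81, 82, 80, 79, 80, 165, 165, 168, 170, 169, 170, 171, 171, 171, 172, 172, 171, 171, 172, 169]
250 [175, 175, 176, 176, 177, 175, 175, 177, 177, 174, 99, 80, 81, 77, 79, 80, 79, 81, 81, 81, 83, 81, 81, 80, 81, 79, 80, 78, 79, 80, 81, 121, 172, 174, 175, 173, 173, 172, 170, 171, 170, 170, 168]
254 [175, 175, 175, 175, 174, 174, 173, 177, 101, 77, 79, 80, 80, 89, 100, 101, 101, 101, 101, 102, 102, 101, 101, 102, 101, 101, 101, 102, 95, 84, 80, 80, 76, 125, 176, 174, 173, 173, 170, 172, 176, 176, 175]
0.016 far edge [313.89843868 240.15101989] sides 306.2300909878553 321.5991979823421
0.028 far edge [313.84074138 245.85032041] sides 305.8116429993158 321.9044593680082
0.033 far edge [313.80419984 243.66383957] sides 300.7007993414069 326.96460777062947
0.056 far edge [313.6697044  256.35513895] sides 299.23912096356634 328.1659102856568
ring fit (312.7862548828125, 231.46389770507812) (16.99420928955078, 28.358320236206055)
[0.00373906 1.38278501] [ 1.44686619 -0.00168013] [0.00021125 0.00014944 0.0005984 ] [ 0.28630434  0.40524666 -0.75811911]
```

```bash
cat >> h.py <<'E'
N=D[:,2]; RG=np.array([.5942,.2830,.0638])-.0014*D[:,1]-.0010*D[:,0]
def fm(k=20):
    a=[]
    for _ in range(k): bot.hold(.02); a.append(bot.read_wrist_force())
    return np.mean(a,0),np.std(a,0)/k**.5
E
python3 - <<'E'
from h import *
bot.move_linear(RG+(.089+.006)*N,QD,vel=.02)
f0,s=fm(40); print("f0",f0,s); np.save("f0.npy",f0)
for p in (-.001,.001,.002,.003,.004):
    bot.move_linear(RG+(.089-p)*N,QD,vel=.02); f,s=fm(20)
    d=.089-(np.array(bot.read_ee_pos())-RG)@N; fn=(f-f0)@N; print(p,"actual",round(d*1e3,2),"F",np.round(D.T@(f-f0),2),s.max().round(2))
    if fn>2.0: break
print(bot.read_t())
E
```

```text
f0 [-0.03060815 -0.03200308 -0.91002931] [0.0747249  0.06993679 0.08100756]
-0.001 actual -1.07 F [-0.11 -0.02 -0.09] 0.12
0.001 actual 0.9 F [0.15 0.45 0.88] 0.13
0.002 actual 1.94 F [0.43 0.75 1.5 ] 0.14
0.003 actual 2.97 F [0.68 0.76 1.71] 0.11
0.004 actual 3.96 F [0.78 1.01 1.85] 0.14
30.4167
```

```bash
python3 - <<'E'
from h import *
w=bot.capture("wrist"); g=cv2.cvtColor(w["pixels"],cv2.COLOR_RGB2GRAY)
d=.089-(np.array(bot.read_ee_pos())-RG)@N; print("press",d*1e3,"z err",np.array(bot.read_tcp_rot()),QD)
for v in range(232,262,3): 
    r=np.where(g[v,285:345]<125)[0]+285; print(v,r.min() if len(r) else None,r.max() if len(r) else None,len(r))
c=int(round(proj(w,RG)[0]))+2
print(c,list(zip(range(224,256),g[224:256,c].tolist())))
for h,r in((.012,.005),(.024,.005),(.029,.008),(.052,.008)):
    q=RG-d*0*N+(h)*N; print(h,proj(w,q-r*D[:,0]),proj(w,q-r*D[:,1])[0],proj(w,q+r*D[:,1])[0])
t=np.array([.5942,.2830,.0638]); print("ring",proj(w,t),[proj(w,t+x) for x in(-.0065*D[:,0],-.0065*D[:,1],.0065*D[:,1])])
E
```

```text
press 3.9663267751645774 z err [ 0.11428321  0.98482929 -0.01498899  0.12971485] [ 0.11425745  0.98483915 -0.01504228  0.12965653]
232 285 344 60
235 None None 0
238 312 320 9
241 285 344 15
244 285 344 26
247 306 344 21
250 306 326 21
253 304 328 25
256 303 328 26
259 301 331 31
316 [(224, 162), (225, 164), (226, 115), (227, 95), (228, 94), (229, 101), (230, 100), (231, 105), (232, 107), (233, 107), (234, 136), (235, 159), (236, 172), (237, 110), (238, 66), (239, 140), (240, 182), (241, 156), (242, 82), (243, 78), (244, 79), (245, 80), (246, 79), (247, 80), (248, 79), (249, 79), (250, 80), (251, 79), (252, 79), (253, 91), (254, 101), (255, 102)]
0.012 [313.88264488 243.81129954] 305.9793615994326 321.8188829866482
0.024 [313.80509469 249.85524401] 305.5180736016881 322.1276311756333
0.029 [313.7594006  247.68596863] 300.2265278487128 327.35126387094647
0.052 [313.57780581 261.22967622] 298.6246500865656 328.6002104180286
ring [316.08855511 246.99240603] [array([316.08419263, 237.57477749]), array([306.26009788, 247.00083986]), array([325.91710967, 246.98397212])]
```

The image check puts the tip on the ring centre to within about 0.5 mm: gauge axis u=316 against ring 316, and v≈246.6 against 247. The tip is pressed about 3.5–4 mm, so I hand in.

```bash
python3 - <<'E'
from h import *
bot.hold(.5); f,_=fm(20); print(D.T@(f-np.load("f0.npy")),bot.read_t(),bot.read_finger_gap()*88)
print(bot.sign_off())
E
```

```text
[0.94104174 1.08439574 2.08232662] 31.3 22.52419341544787
the job is handed in; nothing more can be done
None
```

The strap is shut, judged from pad height and contact force rather than a view of the catch, and the job was handed in at about 31 s with the gauge held square on the ring centre (within about 0.5 mm), pressed in about half its travel at about 2.1 N.

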